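# Lock the reference plate in the card reader

## Robot

A 6-joint arm with a two-finger parallel gripper is mounted at the origin on the work surface. World frame = base frame: x ahead of the robot, y to its left, z up, the work surface at z = 0. Lengths are in m, angles in rad, forces in N, time in s.
With the tool pointing down it reaches from about 0.3 to 0.875 m from the base axis. Payload 6.4 kg.
Tool frame: the origin (TCP) lies on the mounting face of the last link; the fingertips stand 173 mm ahead of it and the grasp point (between the pads) lies 155 mm ahead of it (ctrl.grip_point_offset is the distance from the TCP to the grasp point, in m); z points along the fingers, y is the line along which they close (so a half turn about z gives the same grasp; the last joint's range is limited). The gripper opens to 85 mm and grips with 20 to 120 N. Pads are 22 mm wide; open, the fingers measure 114 mm over their backs; the gripper's body (76 mm by 85 mm) begins 54 mm behind the grasp point. The pads swing forward as they close: fully open they stand 13 mm farther back than shut.
Start: joints at [0.986, 0.181, 1.607, -0, 1.354, -0.206], TCP at [0.213, 0.534, 0.405] pointing down, gripper open.
Joint ranges: [-2.99, 2.99], [-0.89, 2.07], [0.3, 2.58], [-1.14, 4.28], [0, 2.63], [-3.12, 3.12]. Speed limits (rad/s): [2.57, 2.57, 3.01, 3.14, 3.14, 3.14].

## Interface

Orientations are given as a unit quaternion [w, x, y, z].
In Python, from bench import status, imaging, ctrl, models gives the robot as it stands.
- The arm moves only by the tool send_rows, never from a script. Its argument "commands" is a list that holds one entry, the list of rows, each a list of 6 numbers: the shift along the tool's x, y, z normalised to -1 to 1, where 1 is 3 cm, then the turn, a rotation vector about the tool's x, y, z normalised to -1 to 1, where 1 is 0.1 rad. A call has 1 to 8 rows; each row shifts and turns the commanded pose from where the row before left it, along the tool's axes as they then stand; what a row does not reach is not made up. A row lasts 1/12 s, in which the tool goes at most 41.7 mm and 7.16 degrees, less where a joint would pass 70% of its speed; a pose out of reach is approached as far as the arm can. A call with a number of a shift or a turn outside -1 to 1 is refused whole. A call with a gripper value outside its range is refused whole. "jaw" is the opening, from 0 (shut) to 1 (fully open), set as the call begins (left out, the last holds). The fingers move at their own pace and stop on an object; the grip force is fixed at half the most. Time passes only in rows, so rows that do not move let the fingers close. It gives the time, the measured TCP pose, the force, the opening and the grip force at its end, in the units of the state.
- status.get_obs(): the state, without advancing time (a new reading comes with each control period).
- imaging.camera(name): name is "side" or "top" or "wrist"; returns a dict with "image" (480x640x3 uint8, blue, green, red), "depth" (480x640 float32, m along the optical axis (not along the pixel's ray), 0 where there is no reading), "mtx" (3x3 intrinsics, pixels), "pose" (4x4, takes a point from camera to world coordinates). Camera axes: x right, y down, z forward; pixel columns grow to the right and rows downward; lengths in m; the calibration is good to about 2 mm. The wrist camera is an equidistant fisheye: a pixel r from the principal point sees the ray r / f radians off the axis. A picture is of the moment at which its call begins.
- ctrl.hand_in(): hands the job in; it is judged then, once.
Trained networks look in a picture, given as the dict that the camera call returned (one of the last four; its "shot" number tells which), for a name from the list of things; names that differ only in an ending like _2 or _b are one class to them, and where a whole thing is asked for, a point or a joint stands for the part that bears it (a point fixed in the world has none). Each returns a list of dicts, best first, with "confidence" (0 to 1); they miss things now and then, are a little off and sometimes report something else, mostly with a low value. They report only what shows in the picture. A call takes as long as a camera call.
- models.recognise(picture, name): "centre" ([column, row] in pixels, amid what is visible of it).
- models.regions_of(picture, name): "region" (480x640 bool, what is visible of it) and "centre" ([column, row] in pixels, amid what is visible of it).
The state is a dict: "time_s": time; "q": joint angles; "dq": joint speeds; "joint_efforts": joint torques, N m; "eef_pos": TCP position; "eef_rot": TCP orientation; "wrist_force": force on the tool from outside, world axes, zero at the start; "torque": the same for the moment, N m; "opening": opening from 0.0 (shut) to 1.0 (fully open); "grasp_force": force on a finger pad.
Only numpy, scipy, OpenCV 4.12 (cv2) and the standard library are available. Lean on these libraries where they do the work, as an engineer would, in place of code of your own. Each camera call takes 0.05 s, during which the arm holds its last target. There are 200 camera calls.

## Task

Load the reader's reference plate: pull the reader's locking knob straight out until it snaps into its out position, take the thin plate from its dispenser tray (it can only be pinched once its end has been slid out over the tray's open lip) and lay it flat in the reader's bed, then push the knob fully home so that its bolt locks the plate in. Let go of everything; do not let the plate fall, and do not push or knock over the other things on the table.

Things in the scene. Friction and masses are not known exactly. Their poses are not given: they have to be found in the camera images.
- dock: The card reader, fixed: low olive and cream instrument, 170 (x) x 110 (y) mm. Origin: centre of its underside; its own -x is the front, z up. On a 20 mm high base, front to rear (mm): headstock with the knob (x -85 to -60, y +-40, top z 76); bed (x -60 to 38, y +-18, top z 50); rear stop (x 38 to 50, y +-30, top z 60); reader head (x 50 to 85, y +-50, top z 68).
- dock_bed (a point): Centre of the bed's top, at (-11, 0, 50) mm in the reader's frame, same axes. A rightly laid plate has the centre of its underside here, long side along x, with 4 mm play to front and rear and 3 mm to each side. The bed, a black pedestal 36 mm wide, is narrower than the plate: fingers holding its long edges pass down beside the bed's front half to z 20 mm.
- dock_guide (a point): Middle between the tops of the two aluminium side guides, at (11.5, 0, 58) mm in the reader's frame. The guides stand beside the rear half of the bed only: x -12 to 35 mm, from y 33 to 39 mm on either side, top z 58 mm. Fingers that hold the plate must be in front of them (reader's x -58 to -14 mm).
- knob (a joint): Travel of the locking knob in m: 0 fully in (locked; so it starts), 0.022 fully out; it slides along the reader's -x. Over-centre detent: 4 to 5 N start it, past mid-travel it snaps to the other end and stays. In, its steel bolt (12 mm wide, underside at the reader's z 56 mm) reaches 16 mm over the bed from the headstock and bars the plate from being laid in; out, it is clear of the bed.
- knob_grip (a point): Centre of the knob's head, moving with it, axes as the reader's. The head is a black disc 30 mm in diameter, its axis level along the reader's x, 20 mm thick (+-10 mm about this point); behind it (+x) a 12 mm shaft, 22 mm of it open when the knob is in. When in it is at (-117, 0, 61) mm of the reader.
- tray: Aluminium dispenser tray, fixed, 180 (x) x 78 (y) mm. Origin: centre of its underside, z up; open at its own -x end. Two ledges (y 23 to 33 mm on either side, top z 45 mm) carry the plate by its long edges; between them an open slot 46 mm wide, bottom at z 6 mm. Side walls (y 33 to 39 mm on either side) and rear wall (x 84 to 90 mm) rise to z 55 mm.
- tray_lip (a point): Middle of the open lip, at (-90, 0, 45) mm in the tray's frame, axes as the tray's: the ledges end here and beyond it (-x) all is open down to the table.
- plate: Thin stiff dark grey reference plate, 90 (x) x 60 (y) x 3 mm, about 45 g, three pale fields on top. Origin: centre of its underside. It starts on the tray's ledges, long side along the tray, wholly inside, at least 45 mm free behind it: a closed gripper dipped into the slot behind it can push its rear edge. It tips off the lip when more than 45 mm overhangs.
- tall_bottle: Bystander: white bottle, 52 mm diameter, 150 mm high, standing; origin at its foot.
- dropper: Bystander: small white bottle, 30 mm diameter, 75 mm high, standing; origin at its foot.
- buffer_bottle: Bystander: amber bottle, 44 mm diameter, 120 mm high, standing; origin at its foot.
- specimen_jar: Bystander: clear jar with a lid, 60 mm diameter, 75 mm high, standing; origin at its foot.
- cassettes: Bystander: pile of three white test cassettes, 72 x 21 x 18 mm, flat on the table; origin at the centre of its underside.
- slide_rack: Bystander: olive slotted slide rack, 90 x 50 x 36 mm; origin at the centre of its underside.
- marker: Bystander: white marker pen with a blue cap lying on the table, 135 x 13 x 13 mm; origin at its underside's centre.

How it is judged:
By the outcome, as a careful person would: the job done as asked, in the order asked, and still so for the second after the job is handed in, with the robot touching nothing.
It also fails if it takes over 61 s, if anything falls off the work surface, if the arm or the gripper's body presses on something with over 40 N, if the wrist force passes 120 N, or if a joint passes its speed limit or range.

## Working session

There is one attempt and no reset: what is moved stays moved. The work goes in short steps, Python scripts to look and compute and a tool call to move; the robot and the scene stay as the last step left them, time stands still between calls to the robot, and variables do not carry over. Pictures are saved under pics/ and viewed, at most 10 in all, crops included, and the job is handed in when it is done.

Besides the shell and the picture viewer there is one more tool, called after "Emit:" as name([rows], argument=value, ...), one row to a line, values as JSON. send_rows: Moves the arm, as the interface text tells. Its arguments: {"type":"object","properties":{"commands":{"type":"array"},"jaw":{"type":"number"}},"required":["commands"]}

```bash
mkdir -p pics; ls
cat > h.py <<'E'
import numpy as np, cv2
from bench import status, imaging, ctrl, models
def pts(p,mask=None):
    d=p["depth"]; v,u=np.nonzero((d>0) if mask is None else (mask&(d>0)))
    K=p["mtx"]; z=d[v,u]
    X=np.c_[(u-K[0,2])/K[0,0]*z,(v-K[1,2])/K[1,1]*z,z]
    T=np.array(p["pose"]); return X@T[:3,:3].T+T[:3,3]
E
python3 - <<'E'
from h import *
o=status.get_obs(); print(o)
for n in ("top","side"):
    p=imaging.camera(n); cv2.imwrite(f"pics/{n}1.png",p["image"])
    print(n,np.round(p["pose"],3).tolist(),p["mtx"].tolist())
    for k in ("dock","tray","plate","knob","tall_bottle","dropper","buffer_bottle","specimen_jar","cassettes","slide_rack","marker"):
        for r in models.regions_of(p,k)[:1]:
            m=np.array(r["region"]); X=pts(p,m)
            if len(X)==0: print(k,'none');continue
            print(k,round(r["confidence"],2),np.round(r["centre"]),m.sum(),"lo",np.round(np.percentile(X,2,axis=0),3),"hi",np.round(np.percentile(X,98,axis=0),3))
E
```

```text
pics
{'time_s': 0.0, 'q': array([ 9.85678097e-01,  1.81545133e-01,  1.60798147e+00, -3.03852594e-05,
        1.35380861e+00, -2.06298071e-01]), 'dq': array([ 1.28086467e-03, -3.62320686e-04,  1.27157285e-03, -2.98292760e-05,
        1.01871576e-03,  5.08011215e-04]), 'joint_efforts': array([ 2.90143644e-04, -4.44852519e+01, -3.51347136e+01, -2.48004526e-04,
        8.89690215e-03,  1.51720322e-06]), 'eef_pos': array([0.21249631, 0.53402797, 0.40379442]), 'eef_rot': array([-3.22156675e-04,  1.88276261e-01,  9.82115721e-01, -8.09665771e-04]), 'wrist_force': array([-0.90450286,  0.1797833 ,  0.22865655]), 'torque': array([ 0.04176016,  0.02703699, -0.02079015]), 'grasp_force': 0.0, 'opening': 0.9976243414726428}
top [[0.002, -0.991, 0.135, 0.379], [-1.0, -0.002, 0.0, -0.014], [-0.0, -0.135, -0.991, 1.589], [0.0, 0.0, 0.0, 1.0]] [[612.6963495210977, 0.0, 327.2688456477534], [0.0, 612.6963495210977, 236.79030530654487], [0.0, 0.0, 1.0]]
dock 0.69 [403. 234.] 3049 lo [ 0.488 -0.26   0.013] hi [ 0.678 -0.154  0.079]
tray 0.89 [256. 221.] 1616 lo [ 0.518  0.119 -0.   ] hi [0.693 0.241 0.06 ]
[... 1121 characters left out ...]
28.] 351 lo [0.549 0.16  0.045] hi [0.636 0.226 0.049]
knob 0.85 [348. 322.] 396 lo [ 0.469 -0.218  0.009] hi [ 0.549 -0.169  0.076]
tall_bottle 0.9 [340. 245.] 1342 lo [ 0.605 -0.019  0.004] hi [0.646 0.016 0.149]
dropper 0.8 [295. 274.] 424 lo [ 0.501 -0.007  0.   ] hi [0.533 0.018 0.075]
buffer_bottle 0.64 [474. 378.] 2063 lo [ 0.536 -0.415  0.006] hi [ 0.566 -0.379  0.12 ]
specimen_jar 0.74 [235. 208.] 644 lo [0.536 0.368 0.   ] hi [0.589 0.418 0.075]
cassettes 0.58 [261. 299.] 377 lo [ 0.414 -0.03   0.001] hi [0.436 0.038 0.019]
slide_rack 0.78 [398. 247.] 783 lo [ 0.759 -0.039  0.   ] hi [0.825 0.048 0.036]
marker 0.59 [352. 416.] 719 lo [ 0.381 -0.379  0.005] hi [ 0.422 -0.254  0.014]
```

Run:
```python
from h import *
p=imaging.camera("top"); X=pts(p)
im=p["image"][120:340,120:520]; cv2.imwrite("pics/top2.png",cv2.resize(im,(800,440),interpolation=cv2.INTER_CUBIC))
P=imaging.camera("side"); Y=pts(P)
cv2.imwrite("pics/side2.png",cv2.resize(P["image"][180:400,220:500],(750,590),interpolation=cv2.INTER_CUBIC))
def rect(X,box,lo,hi,n):
    m=(X[:,0]>box[0])&(X[:,0]<box[1])&(X[:,1]>box[2])&(X[:,1]<box[3])&(X[:,2]>lo)&(X[:,2]<hi)
    if m.sum()<8: return print(n,m.sum())
    r=cv2.minAreaRect((X[m][:,:2]*1000).astype(np.float32)); print(n,m.sum(),np.round(r[0],1),np.round(r[1],1),round(r[2],2),np.round(X[m].mean(0),4))
D=(.44,.71,-.3,-.12);T=(.48,.72,.1,.26)
for n,Z in (("top",X),("side",Y)):
    rect(Z,D,.064,.072,n+" head"); rect(Z,D,.072,.085,n+" headstock"); rect(Z,D,.03,.09,n+" dock hi"); rect(Z,D,.015,.09,n+" dock all")
    rect(Z,T,.03,.07,n+" tray"); rect(Z,T,.051,.06,n+" traywalls")
    for k in ("plate","knob_grip"):
        for r in models.regions_of(p if n=="top" else P,k)[:2]:
            m=np.array(r["region"]); W=pts(p if n=="top" else P,m); q=cv2.minAreaRect((W[:,:2]*1000).astype(np.float32)); print(n,k,round(r["confidence"],2),np.round(q[0],1),np.round(q[1],1),round(q[2],2),np.round(np.median(W,0),4))
```

```text
top head 558 [ 576.4 -209.4] [ 98.8 210.8] 88.82 [ 0.6239 -0.209   0.0682]
top headstock 417 [ 575.3 -211. ] [ 95.6 209.1] 89.76 [ 0.5424 -0.2042  0.0762]
top dock hi 1948 [ 577.4 -208.6] [ 99.5 213.6] 88.2 [ 0.5954 -0.2068  0.0618]
top dock all 2948 [ 576.9 -206.6] [110.5 213.1] 86.85 [ 0.5928 -0.2049  0.0479]
top tray 1719 [606.5 182.2] [ 80.2 180.3] 67.72 [0.6044 0.1826 0.049 ]
top traywalls 576 [606.5 181.9] [ 79.5 179.9] 67.8 [0.6099 0.1806 0.0544]
top plate 0.57 [597.1 185.4] [62.5 95.6] 67.44 [0.5939 0.1853 0.0484]
top knob_grip 0.49 [ 510.4 -205.7] [28.6 81.8] 81.96 [ 0.4858 -0.2025  0.0695]
side head 945 [ 574.2 -210.6] [100.9 212.3] 88.27 [ 0.6062 -0.2154  0.0677]
side headstock 558 [ 502.7 -204.9] [80.3 66. ] 87.06 [ 0.515  -0.2083  0.0751]
side dock hi 4245 [ 574.2 -210.4] [101.2 212.2] 88.09 [ 0.5834 -0.2179  0.0566]
side dock all 5655 [ 574.3 -208.3] [111.8 212.3] 87.14 [ 0.5818 -0.2248  0.0476]
side tray 1657 [603.9 180.3] [ 84.4 179.9] 67.89 [0.6012 0.1751 0.045 ]
side traywalls 334 [604.4 180.5] [ 83.5 179.1] 68.33 [0.6099 0.175  0.0533]
side plate 0.71 [593.  181.6] [68.6 94.9] 67.07 [0.5932 0.1893 0.0471]
side knob_grip 0.73 [ 507.8 -197.4] [82.3 37.4] 5.52 [ 0.4769 -0.2087  0.0664]
side knob_grip 0.29 [ 405.4 -315.2] [136.1  16.8] 72.93 [ 0.3999 -0.3258  0.0113]
```

View pics/top2.png

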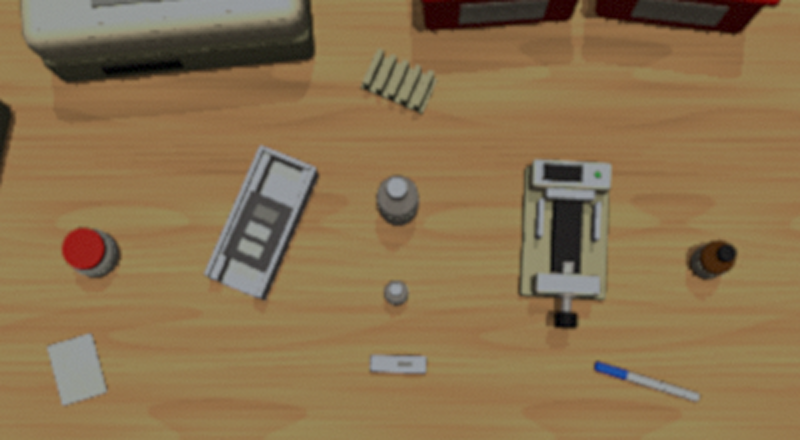

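View pics/side2.png

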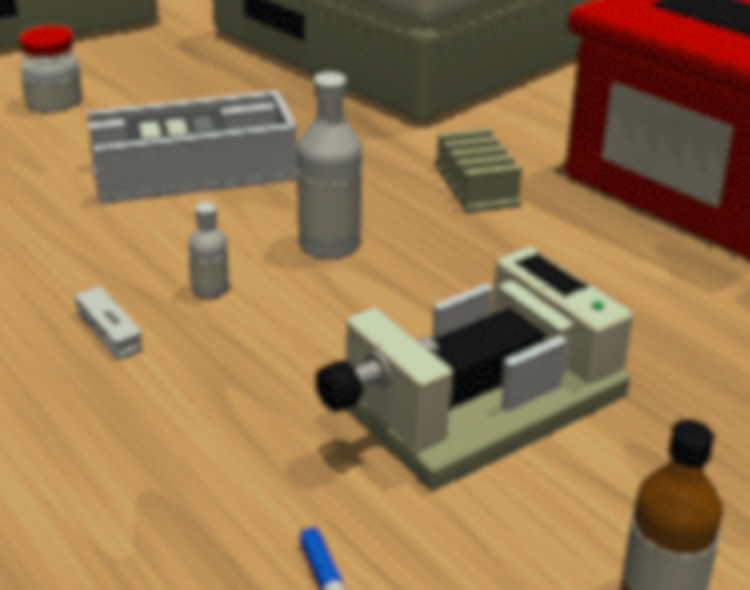

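```bash
cat >> h.py <<'E'
from scipy.spatial.transform import Rotation as Ro
def rel(pos,th):
    o=status.get_obs(); q=o["eef_rot"]; R=Ro.from_quat([q[1],q[2],q[3],q[0]])
    t=np.radians(th); M=np.array([[-np.sin(t),np.cos(t),0],[np.cos(t),np.sin(t),0],[0,0,-1.]])
    T=Ro.from_matrix(M)
    d=np.array(pos)-o["eef_pos"]
    print("t",round(o["time_s"],2),"pos",np.round(o["eef_pos"],4),"TURN",np.round((R.inv()*T).as_rotvec()/.1,2),"SHIFT after turn",np.round(M.T@d/.03,2),"op",round(o["opening"],3),"F",np.round(o["wrist_force"],1))
E
python3 -c "
from h import *
rel((.46,-.2025,.33),86.9)"
```

```text
t 1.5 pos [0.2126 0.5343 0.4047] TURN [-0.   -0.   -3.25] SHIFT after turn [ -9.56 -24.08   2.49] op 0.999 F [ 0.9 -0.5 -0.2]
```

Emit:
send_rows([
  [[0,0,0,0,0,-0.81],[0,0,0,0,0,-0.81],[0,0,0,0,0,-0.81],[0,0,0,0,0,-0.82],[-0.4,-1,0,0,0,0],[-0.4,-1,0,0,0,0],[-0.4,-1,0,0,0,0],[-0.4,-1,0,0,0,0]],
])

```text
time_s: 2.17
eef_pos: [0.2541, 0.4107, 0.4046]
eef_rot: [0.0, 0.026, 1.0, -0.0]
wrist_force: [1.5, 0.2, -0.5]
opening: 1.0
grasp_force: 0.0
```

Emit:
send_rows([
  [[-0.4,-1,0,0,0,0],[-0.4,-1,0,0,0,0],[-0.4,-1,0,0,0,0],[-0.4,-1,0,0,0,0],[-0.4,-1,0,0,0,0],[-0.4,-1,0,0,0,0],[-0.4,-1,0,0,0,0],[-0.4,-1,0,0,0,0]],
])

```text
time_s: 2.83
eef_pos: [0.3371, 0.1656, 0.405]
eef_rot: [0.001, 0.027, 1.0, 0.0]
wrist_force: [1.5, 0.4, -0.5]
opening: 1.001
grasp_force: 0.0
```

Emit:
send_rows([
  [[-0.4,-1,0,0,0,0],[-0.4,-1,0,0,0,0],[-0.4,-1,0.3,0,0,0],[-0.4,-1,0.3,0,0,0],[-0.4,-1,0.4,0,0,0],[-0.4,-1,0.5,0,0,0],[-0.4,-1,0.5,0,0,0],[-0.4,-1,0.5,0,0,0]],
])

```text
time_s: 3.5
eef_pos: [0.4202, -0.0795, 0.3294]
eef_rot: [0.001, 0.027, 1.0, -0.0]
wrist_force: [1.0, 0.5, 0.4]
opening: 1.007
grasp_force: 0.0
```

Emit:
send_rows([
  [[-0.4,-1,0,0,0,0],[-0.4,-1,0,0,0,0],[-0.4,-1,0,0,0,0],[-0.4,-1,0,0,0,0],[0,0,0,0,0,0]],
])

```text
time_s: 3.92
eef_pos: [0.4628, -0.2051, 0.3304]
eef_rot: [0.001, 0.029, 1.0, -0.002]
wrist_force: [-0.7, 0.3, 0.7]
opening: 1.004
grasp_force: 0.0
```

Run:
```python
from h import *
rel((.48,-.2025,.33),86.9)
p=imaging.camera("wrist"); np.savez("w1.npz",d=p["depth"],i=p["image"],K=p["mtx"],T=p["pose"])
cv2.imwrite("pics/w1.png",p["image"]); print(np.round(p["pose"],3),p["mtx"])
```

```text
t 3.92 pos [ 0.4628 -0.2051  0.3304] TURN [-0.03  0.03 -0.03] SHIFT after turn [-0.57  0.12  0.01] op 1.004 F [-0.7  0.3  0.7]
[[ 0.058  0.953  0.297  0.387]
 [ 0.998 -0.054 -0.021 -0.201]
 [-0.004  0.298 -0.955  0.299]
 [ 0.     0.     0.     1.   ]] [[371.64829954   0.         321.19036376]
 [  0.         371.64829954 239.26362561]
 [  0.           0.           1.        ]]
```

View pics/w1.png

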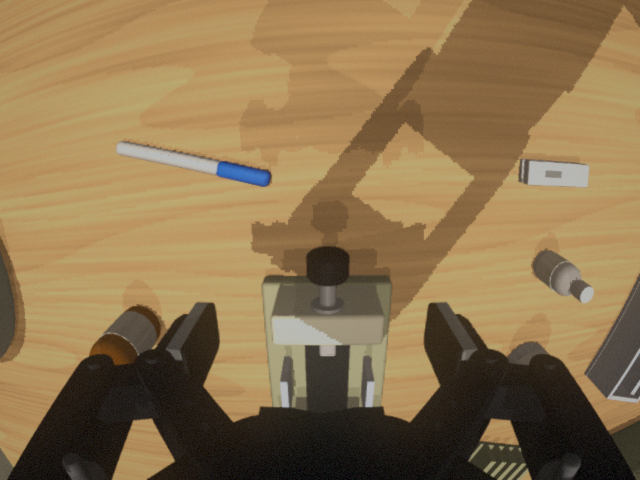

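```bash
cat >> h.py <<'E'
def wpts(d,K,T,step=1):
    v,u=np.nonzero(d>0); z=d[v,u]; a=(u-K[0,2])/K[0,0]; b=(v-K[1,2])/K[1,1]; r=np.hypot(a,b)+1e-9
    s=np.tan(r)/r; X=np.c_[a*s*z,b*s*z,z]; return X@T[:3,:3].T+T[:3,3], u, v
def fit(X,m,n):
    if m.sum()<10: return print(n,m.sum())
    r=cv2.minAreaRect((X[m][:,:2]*1000).astype(np.float32)); print(n,m.sum(),np.round(r[0],1),np.round(r[1],1),round(r[2],2),"z",np.round(np.median(X[m][:,2]),4))
E
python3 - <<'E'
from h import *
f=np.load("w1.npz"); X,u,v=wpts(f["d"],f["K"],f["T"])
box=(X[:,0]>.44)&(X[:,0]<.7)&(abs(X[:,1]+.205)<.07)&(v<400)
fit(X,box&(abs(X[:,2]-.076)<.004)&(X[:,0]>.495)&(X[:,0]<.55),"headstock top")
fit(X,box&(abs(X[:,2]-.069)<.011)&(X[:,0]<.493),"knob head")
fit(X,box&(abs(X[:,2]-.058)<.004)&(X[:,0]>.54),"guides")
fit(X,box&(abs(X[:,2]-.050)<.003)&(X[:,0]>.54),"bed")
fit(X,box&(abs(X[:,2]-.020)<.003)&(X[:,0]>.5),"base")
E
```

```text
headstock top 3427 [ 521.8 -205.3] [80.  28.1] 86.65 z 0.0752
knob head 1398 [ 481.1 -203.2] [28.8 24.3] 86.95 z 0.072
guides 312 [ 594.4 -208.9] [78.4 22.5] 87.35 z 0.0572
bed 2304 [ 581.7 -208.4] [78.4 60. ] 87.29 z 0.0493
base 4360 [ 575.5 -208. ] [110.2 129.2] 86.75 z 0.0193
```

```bash
python3 -c "
from h import *
rel((.478,-.2027,.214),86.8)"
```

```text
t 3.97 pos [ 0.462  -0.2028  0.3299] TURN [-0.01  0.01 -0.01] SHIFT after turn [-0.53  0.03  3.86] op 1.0 F [ 0.3 -0.8  0. ]
```

Emit:
send_rows([
  [[-0.53,0.03,0,0,0,0],[0,0,0.9,0,0,0],[0,0,1,0,0,0],[0,0,1,0,0,0],[0,0,0.8,0,0,0],[0,0,0.16,0,0,0]],
])

```text
time_s: 4.47
eef_pos: [0.4754, -0.1979, 0.2099]
eef_rot: [-0.003, 0.027, 1.0, 0.002]
wrist_force: [-0.7, -0.0, 0.1]
opening: 1.002
grasp_force: 0.0
```

Emit:
send_rows([
  [[0,0,0,0,0,0],[0,0,0,0,0,0],[0,0,0,0,0,0],[0,0,0,0,0,0],[0,0,0,0,0,0],[0,0,0,0,0,0]],
], jaw=0)

```text
time_s: 4.97
eef_pos: [0.4781, -0.2018, 0.2162]
eef_rot: [0.001, 0.027, 1.0, -0.002]
wrist_force: [-2.3, -6.4, 5.7]
opening: 0.333
grasp_force: 58.6
```

Emit:
send_rows([
  [[0.1,0,0,0,0,0],[0.12,0,0,0,0,0],[0.12,0,0,0,0,0],[0.12,0,0,0,0,0],[0.12,0,0,0,0,0],[0.1,0,0,0,0,0],[0.04,0,0,0,0,0],[0,0,0,0,0,0]],
])

```text
time_s: 5.63
eef_pos: [0.4565, -0.2006, 0.2162]
eef_rot: [0.002, 0.027, 1.0, -0.002]
wrist_force: [-2.3, -5.5, 6.1]
opening: 0.327
grasp_force: 59.8
```

Emit:
send_rows([
  [[0,0,0,0,0,0],[0,0,0,0,0,0],[0,0,0,0,0,0],[0,0,0,0,0,0],[0,0,0,0,0,0]],
], jaw=1)

```text
time_s: 6.05
eef_pos: [0.4558, -0.1987, 0.2138]
eef_rot: [-0.0, 0.027, 1.0, 0.0]
wrist_force: [-0.1, -0.2, -0.1]
opening: 0.996
grasp_force: 0.0
```

Emit:
send_rows([
  [[0,0,-1,0,0,0],[0,0,-1,0,0,0],[0,0,-1,0,0,0],[0,0,-1,0,0,0],[0,0,0,0,0,0]],
])

```text
time_s: 6.47
eef_pos: [0.4576, -0.2, 0.34]
eef_rot: [0.004, 0.027, 1.0, -0.003]
wrist_force: [1.1, -0.8, 0.3]
opening: 0.993
grasp_force: 0.0
```

Run:
```python
from h import *
p=imaging.camera("wrist"); X,u,v=wpts(p["depth"],p["mtx"],p["pose"])
box=(X[:,0]>.42)&(X[:,0]<.7)&(abs(X[:,1]+.205)<.07)&(v<400)
fit(X,box&(abs(X[:,2]-.076)<.004)&(X[:,0]>.505)&(X[:,0]<.55),"headstock top")
fit(X,box&(abs(X[:,2]-.070)<.011)&(X[:,0]<.480),"knob head")
cv2.imwrite("pics/w2.png",p["image"])
rel((.39,-.1,.38),67.8)
```

```text
headstock top 3172 [ 522.2 -205.4] [80.3 27.3] 87.26 z 0.0752
knob head 1541 [ 463.5 -201.7] [29.6 33.4] 87.29 z 0.0714
t 6.52 pos [ 0.457  -0.1996  0.3374] TURN [-0.03  0.07  3.34] SHIFT after turn [ 3.32  2.23 -1.42] op 1.001 F [0.8 0.3 0.6]
```

Run:
```python
from h import *
rel((.57,.196,.38),67.8)
```

```text
t 6.52 pos [ 0.457  -0.1996  0.3374] TURN [-0.03  0.07  3.34] SHIFT after turn [ 1.49 13.63 -1.42] op 1.001 F [0.8 0.3 0.6]
```

Emit:
send_rows([
  [[0,0,-0.7,0,0,0.83],[0,0,-0.72,0,0,0.83],[0,0,0,0,0,0.83],[0,0,0,0,0,0.83],[0.11,1,0,0,0,0],[0.11,1,0,0,0,0],[0.11,1,0,0,0,0],[0.11,1,0,0,0,0]],
], jaw=0)

```text
time_s: 7.18
eef_pos: [0.4885, -0.0815, 0.3749]
eef_rot: [-0.001, 0.192, 0.981, 0.0]
wrist_force: [1.0, -0.8, 0.4]
opening: -0.002
grasp_force: 0.0
```

Emit:
send_rows([
  [[0.11,1,0,0,0,0],[0.11,1,0,0,0,0],[0.11,1,0,0,0,0],[0.11,1,0,0,0,0],[0.11,1,0,0,0,0],[0.11,1,0,0,0,0],[0.11,1,0,0,0,0],[0.11,1,0,0,0,0]],
])

```text
time_s: 7.85
eef_pos: [0.5544, 0.1511, 0.3746]
eef_rot: [-0.001, 0.192, 0.981, -0.0]
wrist_force: [0.6, 0.0, 0.0]
opening: -0.001
grasp_force: 0.0
```

Emit:
send_rows([
  [[0.11,1,0,0,0,0],[0.1,0.63,0,0,0,0],[0,0,0,0,0,0],[0,0,0,0,0,0]],
])

```text
time_s: 8.18
eef_pos: [0.5667, 0.198, 0.3746]
eef_rot: [-0.001, 0.191, 0.982, -0.001]
wrist_force: [0.0, -0.8, 0.3]
opening: 0.003
grasp_force: 0.0
```

Run:
```python
from h import *
p=imaging.camera("wrist"); np.savez("w3.npz",d=p["depth"],i=p["image"],K=p["mtx"],T=p["pose"])
cv2.imwrite("pics/w3.png",p["image"])
X,u,v=wpts(p["depth"],p["mtx"],p["pose"])
c=np.array([.6055,.1813]); a=np.radians(-22.2); ex=np.array([np.cos(a),np.sin(a)]); ey=np.array([-ex[1],ex[0]])
A=(X[:,:2]-c)@ex; B=(X[:,:2]-c)@ey; Z=X[:,2]
m=(abs(A)<.1)&(abs(B)<.05)
Q=np.c_[A,B]*1000
fit(Q/1000,m&(Z>.051)&(Z<.06),"walls") if 0 else None
def f(n,m):
    if m.sum()<10: return print(n,m.sum())
    r=cv2.minAreaRect(Q[m].astype(np.float32)); print(n,m.sum(),np.round(r[0],1),np.round(r[1],1),round(r[2],2),"z",round(np.median(Z[m]),4),"A",np.round(np.percentile(Q[m][:,0],[1,99]),1),"B",np.round(np.percentile(Q[m][:,1],[1,99]),1))
f("walls",m&(Z>.052)&(Z<.06)); f("high",m&(Z>.03)&(Z<.06)); f("mid",m&(abs(B)<.02)&(Z>.04)&(Z<.051)); f("ledge+plate",m&(abs(B)<.031)&(Z>.04)&(Z<.051))
f("floor",m&(abs(B)<.018)&(Z<.02)&(Z>.003))
rel((.661,.158,.38),67.8)
```

```text
walls 2422 [-13.3  -0.1] [153.3  78.9] 0.09 z 0.0543 A [-89.   57.9] B [-38.9  39. ]
high 11047 [-13.7  -0.1] [154.1  78.9] 0.09 z 0.0476 A [-89.5  48.6] B [-38.3  38.3]
mid 4205 [-14.7  -0. ] [40. 88.] 89.99 z 0.0475 A [-57.9  24.6] B [-19.6  19.6]
ledge+plate 7534 [-27.1  -0. ] [ 62.  127.2] 89.99 z 0.0473 A [-87.2  28. ] B [-30.5  30.5]
floor 1717 [-70.1  -0.1] [40.3 36. ] 0.33 z 0.0054 A [-90.1 -50.3] B [-17.9  17.8]
t 8.23 pos [0.5667 0.1972 0.3749] TURN [-0.02 -0.02  0.03] SHIFT after turn [-3.4  -0.02 -0.17] op 0.002 F [-0.7  0.2 -0.2]
```

View pics/w3.png

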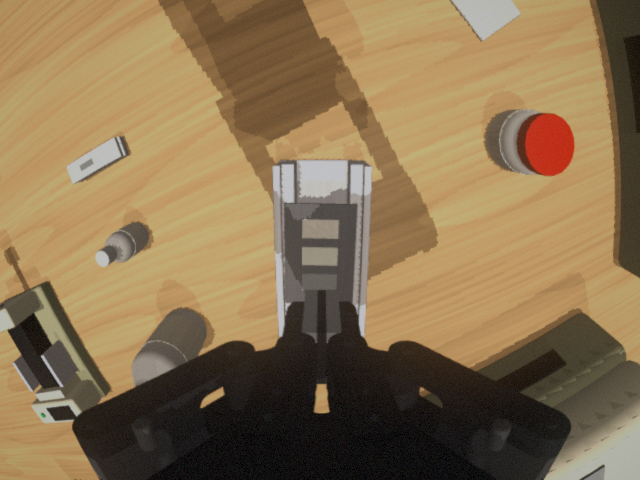

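Emit:
send_rows([
  [[-0.9,0,0,0,0,0],[-0.9,0,0,0,0,0],[-0.9,0,0,0,0,0],[-0.6,0,0,0,0,0],[0,0,0.9,0,0,0],[0,0,0.9,0,0,0],[0,0,0.9,0,0,0],[0,0,0,0,0,0]],
])

```text
time_s: 8.9
eef_pos: [0.6564, 0.1579, 0.2881]
eef_rot: [-0.006, 0.193, 0.981, -0.002]
wrist_force: [-1.6, -0.1, -2.4]
opening: -0.0
grasp_force: 0.0
```

Run:
```python
from h import *
rel((.6587,.1596,.207),67.8)
```

```text
t 8.9 pos [0.6564 0.1579 0.2881] TURN [-0.05 -0.11 -0.  ] SHIFT after turn [-0.05  0.08  2.7 ] op -0.0 F [-1.6 -0.1 -2.4]
```

Emit:
send_rows([
  [[0,0,0.5,0,0,0],[0,0,0.5,0,0,0],[0,0,0,0,0,0],[0,0,0,0,0,0],[0,0,0,0,0,0]],
])

```text
time_s: 9.32
eef_pos: [0.6592, 0.1597, 0.2666]
eef_rot: [0.001, 0.192, 0.981, 0.0]
wrist_force: [-0.5, 0.1, 1.4]
opening: 0.001
grasp_force: 0.0
```

Run:
```python
from h import *
rel((.6587,.1596,.207),67.8)
```

```text
t 9.32 pos [0.6592 0.1597 0.2666] TURN [0.   0.01 0.02] SHIFT after turn [ 0.01 -0.01  1.99] op 0.001 F [-0.5  0.1  1.4]
```

Emit:
send_rows([
  [[0,0,0.5,0,0,0],[0,0,0.5,0,0,0],[0,0,0.5,0,0,0],[0,0,0.3,0,0,0],[0,0,0.18,0,0,0],[0,0,0,0,0,0],[0,0,0,0,0,0]],
])

```text
time_s: 9.9
eef_pos: [0.6589, 0.1599, 0.2055]
eef_rot: [-0.0, 0.192, 0.981, -0.0]
wrist_force: [0.5, -0.5, 0.2]
opening: 0.0
grasp_force: 0.0
```

Emit:
send_rows([
  [[0.25,0,0,0,0,0],[0.25,0,0,0,0,0],[0.25,0,0,0,0,0],[0.25,0,0,0,0,0],[0.25,0,0,0,0,0],[0.25,0,0,0,0,0],[0.25,0,0,0,0,0],[0.25,0,0,0,0,0]],
])

```text
time_s: 10.57
eef_pos: [0.6026, 0.1828, 0.2062]
eef_rot: [0.0, 0.192, 0.981, 0.0]
wrist_force: [0.6, -0.5, 0.1]
opening: 0.003
grasp_force: 0.2
```

Emit:
send_rows([
  [[0.15,0,0,0,0,0],[0.1,0,0,0,0,0],[0.05,0,0,0,0,0],[0,0,0,0,0,0],[0,0,0,0,0,0]],
])

```text
time_s: 10.98
eef_pos: [0.5951, 0.1858, 0.2061]
eef_rot: [0.0, 0.192, 0.981, -0.0]
wrist_force: [-1.0, -1.0, 0.0]
opening: -0.003
grasp_force: 0.0
```

```bash
cat > pl.py <<'E'
from h import *
c=np.array([.6055,.1813]); a=np.radians(-22.2); ex=np.array([np.cos(a),np.sin(a)]); ey=np.array([-ex[1],ex[0]])
def look(name):
    p=imaging.camera("wrist"); cv2.imwrite(f"pics/{name}.png",p["image"])
    X,u,v=wpts(p["depth"],p["mtx"],p["pose"])
    A=(X[:,:2]-c)@ex*1000; B=(X[:,:2]-c)@ey*1000; Z=X[:,2]*1000
    for b in (-20,-10,0,10,20):
        m=(abs(B-b)<3)&(abs(Z-46.5)<5)&(A>-160)&(A<80); print("B",b,m.sum(),"A front",np.round(np.percentile(A[m],[0,2,98]),1) if m.sum() else "")
    m=(abs(Z-46.5)<5)&(A>-160)&(A<-95)
    if m.sum()>20: r=cv2.minAreaRect(np.c_[A,B][m].astype(np.float32)); print("overhang",np.round(r[0],1),np.round(r[1],1),round(r[2],2),"Z",np.median(Z[m]))
    o=status.get_obs(); e=o["eef_pos"][:2]-c; print("tcp tray",np.round([e@ex*1000,e@ey*1000],1),o["eef_pos"][2],o["wrist_force"],o["time_s"])
E
python3 -c "
from pl import *; look('w4')"
```

```text
B -20 4185 A front [-113.9 -112.2  -24.6]
B -10 4406 A front [-114.2 -112.3  -19.2]
B 0 4348 A front [-113.9 -112.   -23.3]
B 10 4404 A front [-114.2 -112.5  -19.2]
B 20 4140 A front [-114.4 -112.6  -26.3]
overhang [-104.6   -2.8] [19.4 60.8] 0.25 Z 47.43700743849188
tcp tray [-11.3   0.2] 0.2060135004853532 [0.45173642 0.75841041 0.02837276] 11.0333
```

Emit:
send_rows([
  [[0.12,0,0,0,0,0],[0.12,0,0,0,0,0],[0.12,0,0,0,0,0],[0.08,0,0,0,0,0],[0.04,0,0,0,0,0],[0,0,0,0,0,0],[0,0,0,0,0,0]],
])

```text
time_s: 11.62
eef_pos: [0.5815, 0.1914, 0.2061]
eef_rot: [-0.0, 0.192, 0.981, -0.0]
wrist_force: [0.2, -0.2, -0.3]
opening: 0.002
grasp_force: 0.0
```

```bash
python3 -c "
from pl import *; look('w5')"
```

```text
B -20 4189 A front [-128.3 -126.6  -38.4]
B -10 4408 A front [-128.7 -126.9  -33.8]
B 0 4322 A front [-128.8 -126.9  -38. ]
B 10 4405 A front [-128.8 -126.9  -33.9]
B 20 4133 A front [-128.7 -126.9  -40.7]
overhang [-111.9   -2.9] [33.8 60.5] 0.03 Z 47.45926574331955
tcp tray [-25.9   0.2] 0.20608050640525613 [0.35875436 0.33558864 0.80994393] 11.6667
```

View pics/w5.png

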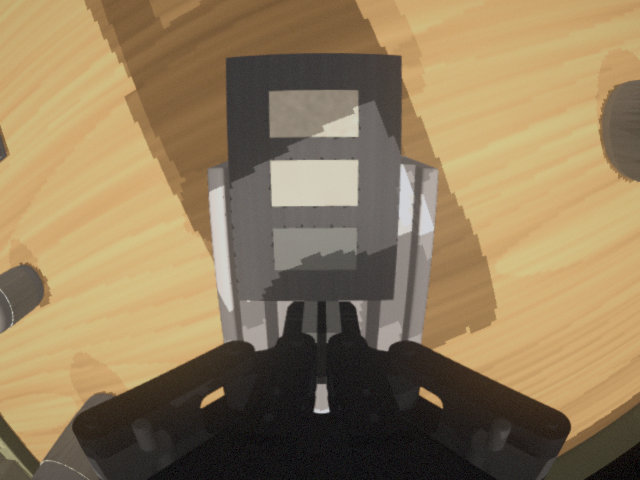

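Emit:
send_rows([
  [[-0.3,0,0,0,0,0],[0,0,-0.8,0,0,0],[0,0,-1,0,0,0],[0,0,-1,0,0,0],[0,0,0,0,0,0],[0.8,0,0,0,0,0],[0.8,0,0,0,0,0],[0.8,0,0,0,0,0]],
])

```text
time_s: 12.33
eef_pos: [0.5232, 0.2147, 0.2901]
eef_rot: [0.0, 0.192, 0.981, 0.0]
wrist_force: [0.1, 0.2, 0.1]
opening: 0.003
grasp_force: 0.0
```

Emit:
send_rows([
  [[0.71,-0.1,0,0,0,0],[0,0,0,0,0,0],[0,0,0,0,0,0],[0,0,0,0,0,0]],
], jaw=1)

```text
time_s: 12.67
eef_pos: [0.5034, 0.22, 0.2904]
eef_rot: [0.001, 0.192, 0.981, 0.0]
wrist_force: [0.6, 0.8, -0.1]
opening: 0.564
grasp_force: 0.0
```

Run:
```python
from h import *
rel((.5023,.2203,.197),67.8)
```

```text
t 12.67 pos [0.5034 0.22   0.2904] TURN [0.01 0.01 0.02] SHIFT after turn [ 0.04 -0.01  3.11] op 0.564 F [ 0.6  0.8 -0.1]
```

Emit:
send_rows([
  [[0.04,0,0,0,0,0],[0,0,0,0,0,0],[0,0,0,0,0,0],[0,0,0,0,0,0],[0,0,0.5,0,0,0],[0,0,0.6,0,0,0],[0,0,0,0,0,0]],
])

```text
time_s: 13.25
eef_pos: [0.5001, 0.2202, 0.2541]
eef_rot: [-0.002, 0.192, 0.981, -0.001]
wrist_force: [-1.0, -1.0, -1.0]
opening: 0.998
grasp_force: 0.0
```

Emit:
send_rows([
  [[0,0,0.5,0,0,0],[0,0,0.5,0,0,0],[0,0,0.5,0,0,0],[0,0,0.4,0,0,0],[0,0,0.1,0,0,0],[0,0,0,0,0,0],[0,0,0,0,0,0]],
])

```text
time_s: 13.83
eef_pos: [0.5016, 0.2207, 0.1976]
eef_rot: [0.0, 0.192, 0.981, 0.0]
wrist_force: [-0.5, 0.5, 0.7]
opening: 1.001
grasp_force: 0.0
```

Run:
```python
from h import *
rel((.5023,.2203,.197),67.8)
p=imaging.camera("wrist"); cv2.imwrite("pics/w6.png",p["image"])
```

```text
t 13.83 pos [0.5016 0.2207 0.1976] TURN [0.   0.   0.02] SHIFT after turn [-0.03 -0.    0.02] op 1.001 F [-0.5  0.5  0.7]
```

View pics/w6.png

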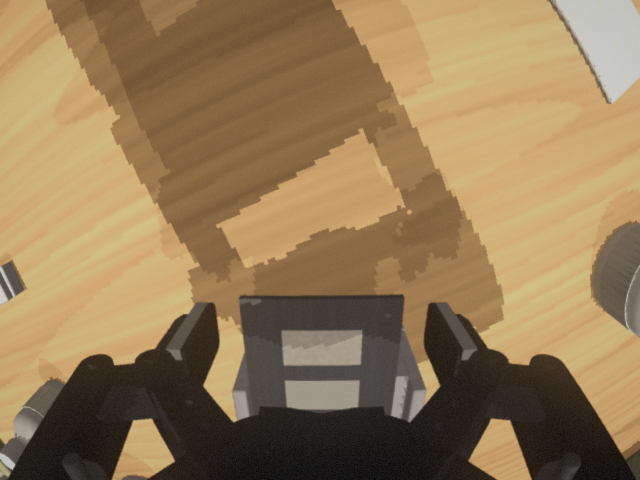

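Emit:
send_rows([
  [[0,0,0,0,0,0],[0,0,0,0,0,0],[0,0,0,0,0,0],[0,0,0,0,0,0],[0,0,0,0,0,0]],
], jaw=0)

```text
time_s: 14.3
eef_pos: [0.5017, 0.2208, 0.1979]
eef_rot: [0.001, 0.192, 0.981, 0.0]
wrist_force: [-0.4, 0.8, 5.3]
opening: 0.677
grasp_force: 62.9
```

Emit:
send_rows([
  [[0,0,-0.1,0,0,0],[0,0,-0.2,0,0,0],[0,0,-0.3,0,0,0],[0,0,-0.5,0,0,0],[0,0,0,0,0,0],[0,0,0,0,0,0]],
])

```text
time_s: 14.8
eef_pos: [0.5017, 0.2206, 0.2311]
eef_rot: [0.001, 0.192, 0.981, 0.0]
wrist_force: [0.6, -0.5, 0.2]
opening: 0.681
grasp_force: 64.7
```

Run:
```python
from h import *
p=imaging.camera("wrist"); cv2.imwrite("pics/w7.png",p["image"])
o=status.get_obs(); q=o["eef_rot"]; R=Ro.from_quat([q[1],q[2],q[3],q[0]]).as_matrix()
X,u,v=wpts(p["depth"],p["mtx"],p["pose"]); L=(X-o["eef_pos"])@R*1000
m=(abs(L[:,1])<33)&(L[:,2]>138)&(L[:,2]<160)&(L[:,0]>-80)&(L[:,0]<40)
mm=m&(abs(L[:,1])<28)
A=np.c_[L[mm][:,0],L[mm][:,1],np.ones(mm.sum())]; k=np.linalg.lstsq(A,L[mm][:,2],rcond=None)[0]
print(m.sum(),"x",np.percentile(L[m][:,0],[0,1,99,100]),"y",np.percentile(L[m][:,1],[0,1,99,100]),"z plane",k)
e=cv2.minAreaRect(L[m][:,:2].astype(np.float32)); print(e)
rel((.46,0,.39),86.8)
```

```text
18563 x [-42.81184939 -37.40325726  17.26049216  18.11606175] y [-32.98101706 -30.16387793  30.21009201  32.99981624] z plane [3.66786763e-03 2.39979356e-04 1.50419891e+02]
((-12.178031921386719, 0.2523078918457031), (65.97198486328125, 60.66175079345703), 89.40771484375)
t 14.85 pos [0.5013 0.2205 0.2303] TURN [-0.   0.  -3.3] SHIFT after turn [ 0.96 -7.42 -5.32] op 0.675 F [ 0.1  0.3 -1.7]
```

Emit:
send_rows([
  [[0,0,-0.5,0,0,0],[0,0,-0.9,0,0,0],[0,0,-0.9,0,0,0],[0,0,-0.9,0,0,-0.5],[0,0,-0.9,0,0,-0.7],[0,0,-0.6,0,0,-0.7],[0,0,-0.3,0,0,-0.7],[0,0,0,0,0,-0.7]],
])

```text
time_s: 15.52
eef_pos: [0.5018, 0.2207, 0.3823]
eef_rot: [0.002, 0.026, 1.0, 0.0]
wrist_force: [-0.1, -0.5, -0.8]
opening: 0.676
grasp_force: 64.7
```

Run:
```python
from h import *
rel((.55,-.2071,.33),86.8)
```

```text
t 15.52 pos [0.5018 0.2207 0.3823] TURN [0.01 0.03 0.03] SHIFT after turn [ -2.4  -14.15   1.74] op 0.676 F [-0.1 -0.5 -0.8]
```

Emit:
send_rows([
  [[-0.05,-0.4,0,0,0,0],[-0.15,-0.8,0,0,0,0],[-0.15,-0.9,0,0,0,0],[-0.15,-0.9,0,0,0,0],[-0.15,-0.9,0,0,0,0],[-0.15,-0.9,0,0,0,0],[-0.15,-0.9,0,0,0,0],[-0.15,-0.9,0,0,0,0]],
])

```text
time_s: 16.18
eef_pos: [0.5225, 0.019, 0.3787]
eef_rot: [-0.001, 0.029, 1.0, 0.0]
wrist_force: [0.6, 0.3, -0.4]
opening: 0.676
grasp_force: 64.7
```

Emit:
send_rows([
  [[-0.15,-0.9,0,0,0,0],[-0.15,-0.9,0,0,0,0],[-0.15,-0.9,0,0,0,0],[-0.15,-0.9,0,0,0,0],[-0.15,-0.9,0,0,0,0],[-0.15,-0.9,0.5,0,0,0],[-0.15,-0.9,0.7,0,0,0],[-0.15,-0.9,0.5,0,0,0]],
])

```text
time_s: 16.85
eef_pos: [0.5459, -0.1984, 0.3265]
eef_rot: [-0.001, 0.029, 1.0, 0.001]
wrist_force: [0.4, -0.4, -0.4]
opening: 0.677
grasp_force: 64.7
```

Emit:
send_rows([
  [[0,-0.35,0,0,0,0],[0,0,0,0,0,0],[0,0,0,0,0,0],[0,0,0,0,0,0]],
])

```text
time_s: 17.18
eef_pos: [0.5465, -0.2063, 0.3296]
eef_rot: [0.0, 0.028, 1.0, 0.0]
wrist_force: [-0.1, -0.1, 0.7]
opening: 0.673
grasp_force: 64.7
```

Run:
```python
from h import *
o=status.get_obs(); q=o["eef_rot"]; R=Ro.from_quat([q[1],q[2],q[3],q[0]]).as_matrix()
p=imaging.camera("wrist"); cv2.imwrite("pics/w8.png",p["image"])
X,u,v=wpts(p["depth"],p["mtx"],p["pose"]); L=(X-o["eef_pos"])@R*1000
m=(abs(L[:,1])<33)&(L[:,2]>138)&(L[:,2]<160)&(L[:,0]>-80)&(L[:,0]<40)
print("plate x",np.percentile(L[m][:,0],[1,99,100]),"y",np.percentile(L[m][:,1],[1,99]),np.median(L[m][:,2]))
box=(X[:,0]>.42)&(X[:,0]<.7)&(abs(X[:,1]+.205)<.07)&(v<400)
fit(X,box&(abs(X[:,2]-.076)<.004)&(X[:,0]>.505)&(X[:,0]<.55),"headstock top")
fit(X,box&(abs(X[:,2]-.020)<.004)&(X[:,0]>.5),"base")
fit(X,box&(abs(X[:,2]-.067)<.015)&(X[:,0]<.480),"knob head")
rel((.5574,-.2071,.30),86.8)
```

```text
plate x [-36.7634844   17.87978065  18.71236674] y [-30.22945571  30.31156226] 151.21042612834492
headstock top 4876 [ 522.1 -205.2] [79.6 26.7] 86.92 z 0.0752
base 5605 [ 557.4 -206.9] [110.1  92.7] 86.77 z 0.0193
knob head 1869 [ 463.7 -202. ] [29.2 32.2] 86.95 z 0.0716
t 17.23 pos [ 0.5466 -0.206   0.3299] TURN [-0.    0.01  0.01] SHIFT after turn [-0.36 -0.02  1.  ] op 0.675 F [-0.8  0.8  0.4]
```

View pics/w8.png

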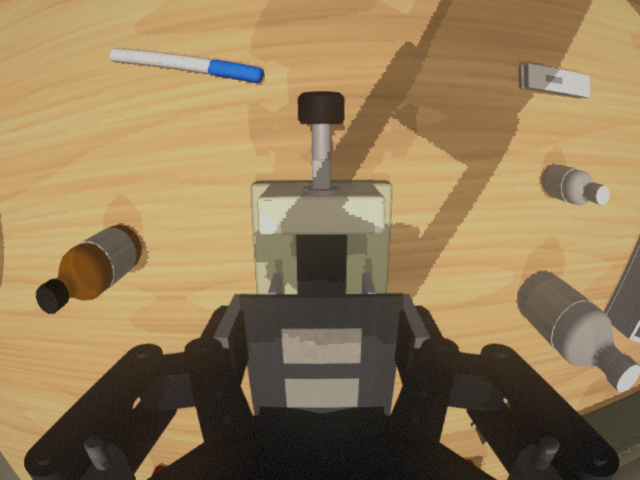

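Emit:
send_rows([
  [[-0.37,-0.03,0,0,0,0],[0,0,0.7,0,0,0],[0,0,0.9,0,0,0],[0,0,0.8,0,0,0],[0,0,0.6,0,0,0],[0,0,0.2,0,0,0],[0,0,0,0,0,0],[0,0,0,0,0,0]],
])

```text
time_s: 17.9
eef_pos: [0.5581, -0.208, 0.2342]
eef_rot: [0.001, 0.027, 1.0, -0.0]
wrist_force: [1.4, -0.4, -0.4]
opening: 0.675
grasp_force: 64.7
```

Run:
```python
from h import *
p=imaging.camera("wrist")
X,u,v=wpts(p["depth"],p["mtx"],p["pose"]); D=np.array([.5953,-.2092]); a=np.radians(-3.2); ex=np.array([np.cos(a),np.sin(a)]); ey=np.array([-ex[1],ex[0]])
A=(X[:,:2]-D)@ex*1000; B=(X[:,:2]-D)@ey*1000; Z=X[:,2]*1000
m=(abs(B)<20)&(abs(Z-74)<6)&(A>-62)&(A<0); print("plate front A",np.percentile(A[m],[0,1,5]),"z",np.median(Z[m]))
m=(abs(B)<30)&(abs(Z-76)<4)&(A>-100)&(A<-40); h=np.histogram(A[m],bins=np.arange(-92,-40,2)); print(list(zip(h[1],h[0])))
rel((.5577,-.2071,.2035),86.8)
```

```text
plate front A [-61.99985682 -61.96179557 -61.88521662] z 74.86204513994885
[(np.int64(-92), np.int64(0)), (np.int64(-90), np.int64(0)), (np.int64(-88), np.int64(26)), (np.int64(-86), np.int64(118)), (np.int64(-84), np.int64(1095)), (np.int64(-82), np.int64(955)), (np.int64(-80), np.int64(885)), (np.int64(-78), np.int64(893)), (np.int64(-76), np.int64(892)), (np.int64(-74), np.int64(847)), (np.int64(-72), np.int64(859)), (np.int64(-70), np.int64(831)), (np.int64(-68), np.int64(817)), (np.int64(-66), np.int64(818)), (np.int64(-64), np.int64(793)), (np.int64(-62), np.int64(644)), (np.int64(-60), np.int64(107)), (np.int64(-58), np.int64(0)), (np.int64(-56), np.int64(42)), (np.int64(-54), np.int64(1)), (np.int64(-52), np.int64(0)), (np.int64(-50), np.int64(1)), (np.int64(-48), np.int64(0)), (np.int64(-46), np.int64(0)), (np.int64(-44), np.int64(0))]
t 17.95 pos [ 0.5584 -0.2084  0.2348] TURN [-0.01  0.02  0.01] SHIFT after turn [0.02 0.04 1.04] op 0.673 F [ 0.2  0.9 -0.6]
```

Emit:
send_rows([
  [[0.02,0.04,0.2,0,0,0],[0,0,0.2,0,0,0],[0,0,0.2,0,0,0],[0,0,0.15,0,0,0],[0,0,0.1,0,0,0],[0,0,0.05,0,0,0],[0,0,0,0,0,0],[0,0,0,0,0,0]],
])

```text
time_s: 18.62
eef_pos: [0.5571, -0.2074, 0.206]
eef_rot: [-0.0, 0.028, 1.0, 0.0]
wrist_force: [0.1, 0.8, -0.6]
opening: 0.677
grasp_force: 64.7
```

Emit:
send_rows([
  [[0,0,0.04,0,0,0],[0,0,0.04,0,0,0],[0,0,0.04,0,0,0],[0,0,0,0,0,0]],
])

```text
time_s: 18.95
eef_pos: [0.5573, -0.2075, 0.2036]
eef_rot: [0.0, 0.028, 1.0, -0.0]
wrist_force: [-1.9, 0.9, 8.1]
opening: 0.675
grasp_force: 65.2
```

Emit:
send_rows([
  [[0,0,0,0,0,0],[0,0,0,0,0,0],[0,0,0,0,0,0],[0,0,0,0,0,0],[0,0,0,0,0,0]],
], jaw=1)

```text
time_s: 19.37
eef_pos: [0.557, -0.2073, 0.2023]
eef_rot: [-0.0, 0.028, 1.0, 0.0]
wrist_force: [-0.7, 0.6, 0.8]
opening: 1.001
grasp_force: 0.0
```

Emit:
send_rows([
  [[0,0,-0.3,0,0,0],[0,0,-0.8,0,0,0],[0,0,-1,0,0,0],[0,0,-1,0,0,0],[0.8,0,-0.5,0,0,0],[0.8,0,0,0,0,0],[0,0,0,0,0,0],[0,0,0,0,0,0]],
])

```text
time_s: 20.03
eef_pos: [0.5085, -0.2046, 0.3114]
eef_rot: [0.0, 0.028, 1.0, -0.0]
wrist_force: [0.6, -0.4, -0.0]
opening: 1.001
grasp_force: 0.0
```

```bash
cat > dk.py <<'E'
from h import *
def dk(name):
    p=imaging.camera("wrist"); cv2.imwrite(f"pics/{name}.png",p["image"])
    X,u,v=wpts(p["depth"],p["mtx"],p["pose"]); D=np.array([.5953,-.2092]); a=np.radians(-3.2); ex=np.array([np.cos(a),np.sin(a)]); ey=np.array([-ex[1],ex[0]])
    A=(X[:,:2]-D)@ex*1000; B=(X[:,:2]-D)@ey*1000; Z=X[:,2]*1000
    m=(abs(B)<32.5)&(abs(Z-52.5)<4)&(A>-59)&(A<36)
    r=cv2.minAreaRect(np.c_[A,B][m].astype(np.float32)); print("plate",np.round(r[0],1),np.round(r[1],1),round(r[2],2),"A",np.percentile(A[m],[0,1,99]),"B",np.percentile(B[m],[1,99]))
    g=m&(abs(B)<28); c=np.linalg.lstsq(np.c_[A[g]+11,B[g],np.ones(g.sum())],Z[g],rcond=None)[0]; print("plane",c)
    m=(abs(B)<17)&(abs(Z-65)<14)&(A>-165)&(A<-100); print("knob A front",np.percentile(A[m],[1,99]) if m.any() else None,"B",np.percentile(B[m],[2,98]))
E
python3 -c "
from dk import *
dk('w9'); rel((.455,-.2012,.38),86.8)"
```

```text
plate [-6.9 -1.3] [84.8 62.4] 0.01 A [-49.291567   -48.27368701  33.12425849] B [-29.89604781  28.91950343]
plane [-9.65663662e-04 -1.17769347e-03  5.24446235e+01]
knob A front [-147.94886415 -100.72345556] B [-13.27412587  13.38469866]
t 20.08 pos [ 0.5092 -0.2047  0.3111] TURN [-0.    0.01 -0.01] SHIFT after turn [ 1.81  0.02 -2.3 ] op 0.997 F [1.4 0.5 0.6]
```

View pics/w9.png

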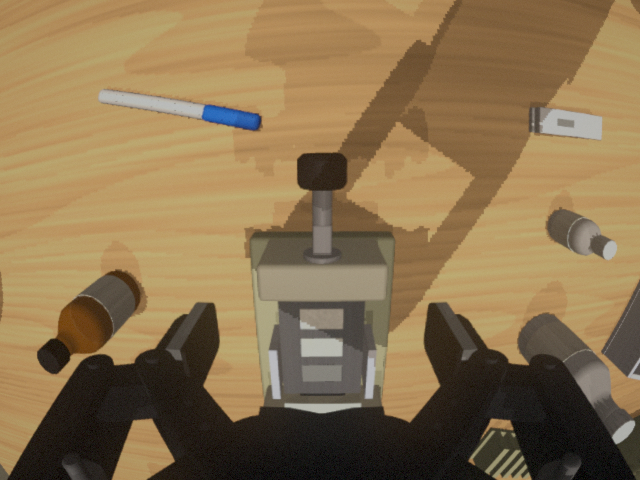

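Emit:
send_rows([
  [[0.7,0,0,0,0,0],[0.8,0,0,0,0,0],[0.8,0.0,0,0,0,0],[0.65,0.02,0,0,0,0],[0,0,0,0,0,0],[0,0,0,0,0,0],[0,0,0,0,0,0],[0,0,0,0,0,0]],
], jaw=0)

```text
time_s: 20.75
eef_pos: [0.4218, -0.1994, 0.3107]
eef_rot: [0.0, 0.028, 1.0, -0.0]
wrist_force: [0.1, -0.3, 0.5]
opening: -0.004
grasp_force: 0.0
```

```bash
python3 -c "
from h import *
rel((.4206,-.1994,.217),86.8)"
```

```text
t 20.75 pos [ 0.4218 -0.1994  0.3107] TURN [-0.    0.01  0.  ] SHIFT after turn [ 0.04 -0.    3.12] op -0.004 F [ 0.1 -0.3  0.5]
```

Emit:
send_rows([
  [[0.04,0,0.5,0,0,0],[0,0,0.9,0,0,0],[0,0,0.9,0,0,0],[0,0,0.6,0,0,0],[0,0,0.22,0,0,0],[0,0,0,0,0,0],[-0.2,0,0,0,0,0],[-0.2,0,0,0,0,0]],
])

```text
time_s: 21.42
eef_pos: [0.4328, -0.2003, 0.2181]
eef_rot: [0.001, 0.028, 1.0, -0.001]
wrist_force: [0.8, 1.4, -0.3]
opening: -0.003
grasp_force: 0.0
```

Emit:
send_rows([
  [[-0.1,0,0,0,0,0],[-0.12,0,0,0,0,0],[-0.12,0,0,0,0,0],[-0.12,0,0,0,0,0],[-0.12,0,0,0,0,0],[-0.12,0,0,0,0,0],[-0.05,0,0,0,0,0],[0,0,0,0,0,0]],
])

```text
time_s: 22.08
eef_pos: [0.4546, -0.201, 0.217]
eef_rot: [0.0, 0.028, 1.0, -0.0]
wrist_force: [-0.4, 0.3, -0.1]
opening: -0.002
grasp_force: 0.0
```

```bash
python3 -c "
from h import *
rel((.4565,-.2015,.217),86.8)"
```

```text
t 22.08 pos [ 0.4546 -0.201   0.217 ] TURN [-0.    0.01  0.  ] SHIFT after turn [-0.07 -0.01 -0.  ] op -0.002 F [-0.4  0.3 -0.1]
```

Emit:
send_rows([
  [[-0.04,0,0,0,0,0],[-0.04,0,0,0,0,0],[0,0,0,0,0,0]],
])

```text
time_s: 22.33
eef_pos: [0.4566, -0.2011, 0.2169]
eef_rot: [0.0, 0.028, 1.0, -0.0]
wrist_force: [-0.1, 0.3, 0.1]
opening: -0.002
grasp_force: 0.0
```

Emit:
send_rows([
  [[-0.04,0,0,0,0,0],[-0.02,0,0,0,0,0],[0,0,0,0,0,0]],
])

```text
time_s: 22.58
eef_pos: [0.4583, -0.2012, 0.2169]
eef_rot: [0.0, 0.028, 1.0, -0.0]
wrist_force: [0.2, 0.7, -0.5]
opening: 0.001
grasp_force: 0.0
```

Emit:
send_rows([
  [[-0.04,0,0,0,0,0],[-0.03,0,0,0,0,0],[0,0,0,0,0,0]],
])

```text
time_s: 22.83
eef_pos: [0.46, -0.2013, 0.2168]
eef_rot: [-0.001, 0.028, 1.0, 0.0]
wrist_force: [-4.1, -0.2, 3.1]
opening: 0.0
grasp_force: 2.2
```

```bash
python3 -c "
from dk import *
print(status.get_obs()['wrist_force'],status.get_obs()['eef_pos']); dk('w10')"
```

```text
[-4.10356441 -0.15823426  3.1199896 ] [ 0.4599516  -0.20128784  0.2167724 ]Traceback (most recent call last):
  File "<string>", line 3, in <module>
    print(status.get_obs()['wrist_force'],status.get_obs()['eef_pos']); dk('w10')
                                                                        ~~^^^^^^^
  File "dk.py", line 7, in dk
    r=cv2.minAreaRect(np.c_[A,B][m].astype(np.float32)); print("plate",np.round(r[0],1),np.round(r[1],1),round(r[2],2),"A",np.percentile(A[m],[0,1,99]),"B",np.percentile(B[m],[1,99]))
                                                                                                                           ~~~~~~~~~~~~~^^^^^^^^^^^^^^^
    return _quantile_unchecked(
        a, q, axis, out, overwrite_input, method, keepdims, weights)
    return _ureduce(a,
                    func=_quantile_ureduce_func,
    ...<5 lines>...
                    overwrite_input=overwrite_input,
                    method=method)
    r = func(a, **kwargs)
    result = _quantile(arr,
                       quantiles=q,
    ...<2 lines>...
                       out=out,
                       weights=wgt)
    slices_having_nans = np.isnan(arr[-1, ...])
                                  ~~~^^^^^^^^^
IndexError: index -1 is out of bounds for axis 0 with size 0
```

Emit:
send_rows([
  [[0.3,0,0,0,0,0],[0.5,0,0,0,0,0],[0,0,-0.9,0,0,0],[0,0,-1,0,0,0],[0,0,-1,0,0,0],[-0.8,0,-0.3,0,0,0],[-0.8,0,0,0,0,0],[-0.8,0,0,0,0,0]],
])

```text
time_s: 23.55
eef_pos: [0.5091, -0.2043, 0.3147]
eef_rot: [0.002, 0.028, 1.0, -0.001]
wrist_force: [-0.1, -0.1, -0.4]
opening: -0.001
grasp_force: 0.0
```

Emit:
send_rows([
  [[0,0,0,0,0,0],[0,0,0,0,0,0],[0,0,0,0,0,0]],
])

```text
time_s: 23.8
eef_pos: [0.5075, -0.2037, 0.3123]
eef_rot: [-0.001, 0.028, 1.0, 0.0]
wrist_force: [-0.9, 0.5, 0.0]
opening: -0.0
grasp_force: 0.0
```

```bash
python3 -c "
from dk import *
dk('w11')"
```

```text
plate [-7.7 -0.5] [83.5 60.3] 0.18 A [-49.56030955 -48.82226294  33.16014713] B [-30.52951892  29.29374726]
plane [-1.25730592e-03 -1.60364804e-03  5.23639195e+01]
knob A front [-126.10151729 -100.65789884] B [-13.58621642  13.66832641]
```

View pics/w11.png

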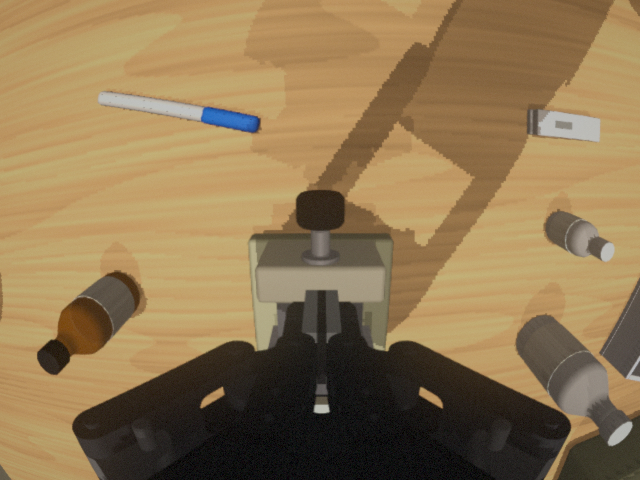

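The picture shows the knob head back at (320,208), fully in: its front measures -126 mm in the reader's frame, against -127 mm expected. The plate is flat in the bed and the gripper is clear of everything.

```bash
python3 -c "
from h import *
print(ctrl.hand_in())"
```

```text
the job is handed in; nothing more can be done
None
```

The plate is lying flat in the reader's bed with the knob pushed fully home over it, the gripper is clear of everything, and the job was handed in at about 24 s; the hand-in gave no verdict.

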